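# Set the cursor of the draw-bar length gauge in the service van

### The job

The measuring track of the draw-bar gauge is blocked: first take the tube offcut off the track and put it in the scrap bin with the yellow rim. Then pull the orange grip out against its spring so that it pushes the red cursor along until its pointer points at the green clip, hold it still there for a second, and ease the grip back fully home without letting it snap back, leaving the cursor at the clip. Do not disturb the fittings bin, the spray can or the screwdriver.

Things in the scene. Friction and masses are not known exactly. Their poses are not given: they have to be found in the camera images.
- gauge: Fixed gauge on the table. Base plate 500 x 90 x 8 mm. Origin at table height on the track's centre line. x: pull direction, roughly world +y; y: across; z up. Black and blue spring housing, 64 mm high, x = -325 to -104 mm; from there the open track runs to an end stop at x = 164 mm. Track floor 8 mm above the table, 34 mm wide between walls 4 mm thick, wall tops 16 mm above the table.
- drawbar (a joint): How far the draw-bar is pulled out, m: 0 fully home, 0.205 fully out. A spring pulls it home with about 2.5 N at 0 rising to 7.6 N fully out; let go when far out, it snaps back.
- grip (a point): Grip point of the draw-bar, 65 mm above the table. Orange upright block 22 mm along the pull x 26 mm across, 34 to 87 mm above the table, on a steel block 24 mm along x 30 mm across that fills the track (10 to 34 mm high). At home it is at x = -85 mm in the gauge's frame; it moves along the gauge's x.
- cursor_c (a point): Centre of the red cursor, a loose 0.12 kg block 40 mm along the track x 30 mm x 22 mm high in the track ahead of the draw-bar; it stays where it is pushed. With the draw-bar touching it, its centre is 32 mm ahead of the grip point along x. Axes as the gauge's. A narrow white pointer at mid-length sticks out to -y over the track wall, to 31 mm from the centre line.
- clip: Green clip fixed on the base plate beside the track, 34 mm from the centre line on the gauge's -y side: 12 mm along the track x 22 x 7 mm high. Origin centre of its underside, 8 mm above the table; axes as the gauge's. It marks the wanted length (20 to 110 mm in the gauge's x): the pointer must end within its 12 mm width.
- offcut_c (a point): Centre of the loose offcut of aluminium square tube, 90 mm long (its x) x 30 mm wide (y) x 36 mm high, 0.11 kg. It lies along the track on the track floor, in front of the cursor.
- scrap_bin: Scrap bin: loose grey open bin with a yellow rim and a yellow front plate, empty, 120 mm (x) x 150 mm (y) x 56 mm high, walls and floor 4 mm. Origin centre of its underside.
- fittings_bin: Bystander: grey bin of the same size with two blue dividers, full of metal fittings. Origin centre of its underside.
- can: Bystander: standing blue spray can, 58 mm diameter, 150 mm high. Origin centre of its underside.
- driver: Bystander: screwdriver about 200 mm long lying on the worktop. Origin under its middle.
Things that resemble listed ones, but are neither listed nor needed, are in the scene too. Of the things shaped like the part that bears cursor_c, the red one is meant. There is more than one size of the part that bears offcut_c; the job needs the smaller.

How it is judged:
On the way, in this order (a step that is already met when the one before it is completed fails the run):
1. the offcut lies in the scrap bin, let go (x of offcut_c in the frame of scrap_bin between -0.056 and 0.056 m and y of offcut_c in the frame of scrap_bin between -0.071 and 0.071 m and height (world z) of offcut_c below 0.045 m and contact force between the fingers and offcut below 0.1 N), for 0.2 s.
2. the draw-bar is pulled out with the cursor against it and the pointer at the green clip, held still (x of cursor_c in the frame of clip between -0.006 and 0.006 m and horizontal distance between grip and cursor_c below 0.045 m and value of joint drawbar above 0.05 m and velocity of joint drawbar between -0.02 and 0.02 m/s), for 0.5 s.
At the end, for the whole second after the job is handed in: The draw-bar is fully home (within 6 mm); the red cursor sits flat in the track with its pointer within the green clip's 12 mm width (within 6 mm of its middle); the offcut lies in the upright scrap bin, its centre less than 45 mm above the table; all at rest (value of joint drawbar below 0.006 m and x of cursor_c in the frame of clip between -0.006 and 0.006 m and y of cursor_c in the frame of gauge between -0.006 and 0.006 m and angle between cursor_c's own z axis and vertical below 0.15 rad and height (world z) of cursor_c below 0.026 m and linear speed of each of cursor, offcut below 0.02 m/s and x of offcut_c in the frame of scrap_bin between -0.056 and 0.056 m and y of offcut_c in the frame of scrap_bin between -0.071 and 0.071 m and height (world z) of offcut_c below 0.045 m and angle between scrap_bin's own z axis and vertical below 0.1 rad); the robot touches nothing.
It fails at once if the draw-bar snaps back (faster than 0.5 m/s) (velocity of joint drawbar below -0.5 m/s).
It fails at once if the fittings bin is moved more than 30 mm (distance of fittings_bin from where it was at the start of the episode above 0.03 m).
It fails at once if the spray can is moved more than 30 mm or knocked over (distance of can from where it was at the start of the episode above 0.03 m or angle between can's own z axis and vertical above 0.5 rad).
It fails at once if the screwdriver is moved more than 30 mm (distance of driver from where it was at the start of the episode above 0.03 m).
It also fails if it takes over 61 s, if anything falls off the work surface, if the arm or the gripper's body presses on something with over 40 N, if the wrist force passes 120 N, or if a joint passes its speed limit or range.

### The arm

A 7-joint arm with a two-finger parallel gripper is mounted at the origin on the work surface. World frame = base frame: x ahead of the robot, y to its left, z up, the work surface at z = 0. Lengths are in m, angles in rad, forces in N, time in s.
With the tool pointing down it reaches from about 0.4 to 0.875 m from the base axis. Payload 4.4 kg.
Tool frame: the origin (TCP) lies between the finger pads; the fingertips stand 19 mm ahead of it and the grasp point (between the pads) is the TCP (r.tip_reach is the distance from the TCP to the fingertips, in m); z points along the fingers, y is the line along which they close (so a half turn about z gives the same grasp; the last joint's range is limited). The gripper opens to 85 mm and grips with 20 to 120 N. Pads are 22 mm wide; open, the fingers measure 114 mm over their backs; the gripper's body (76 mm by 85 mm) begins 54 mm behind the grasp point. The pads swing forward as they close: fully open they stand 13 mm farther back than shut.
Start: joints at [-1.408, 0.628, 0.038, 1.517, -0.027, 0.996, -0.02], TCP at [0.147, 0.633, 0.25] pointing down, gripper open.
Joint ranges: [-3.06, 3.06], [-0.37, 2.12], [-1.25, 1.32], [0.18, 2.47], [-1.1, 4.24], [0.23, 1.98], [-2.94, 2.94]. Speed limits (rad/s): [2.57, 2.57, 3.14, 3.14, 3.14, 3.14, 3.14].

### API

Orientations are given as a unit quaternion [w, x, y, z].
In Python, from plant import r gives the robot as it stands. The module is installed in compiled form; this text tells all that it offers.
- The arm moves only by the tool arm_command, never from a script. Its arguments are lists of equal length, an entry for each row: "dr": the turn, a rotation vector about the tool's x, y, z in units of 10 degrees (1.0 is 10 degrees), a list of three; "dp": the shift along the tool's x, y, z in cm, a list of three; "fingers": the gripper command: -1 is fully open, 1 is shut, values between are in proportion. A call has 1 to 20 rows; each row shifts and turns the commanded pose from where the row before left it, along the tool's axes as they then stand; what a row does not reach is not made up. A row lasts 1/8 s, in which the tool goes at most 62.5 mm and 10.7 degrees, less where a joint would pass 70% of its speed; a pose out of reach is approached as far as the arm can. A call is refused whole if a number of a shift passes 6.25 or a number of a turn 1, either way. A call with a gripper value outside its range is refused whole. The fingers move at their own pace and stop on an object; the grip force is fixed at half the most. Time passes only in rows, so rows that do not move let the fingers close. It gives the time, the measured TCP pose, the force, the opening and the grip force at its end, in the units of the state.
- r.get_state(): the state, without advancing time (a new reading comes with each control period).
- r.camera(name): name is "side" or "top"; returns a dict with "img" (480x640x3 uint8, blue, green, red), "fx", "fy", "cx", "cy" (pixels), "D" ([k1, k2, p1, p2, k3] as OpenCV has them; the pictures are not rectified), "pose" (4x4, takes a point from camera to world coordinates). Camera axes: x right, y down, z forward; pixel columns grow to the right and rows downward; lengths in m; the calibration is good to about 2 mm. A picture is of the moment at which its call begins. There is no depth.
- r.sign_off(): hands the job in; it is judged then, once.
Trained networks look in a picture, given as the dict that the camera call returned (one of the last four; its "shot" number tells which), for a name from the list of things; names that differ only in an ending like _2 or _b are one class to them, and where a whole thing is asked for, a point or a joint stands for the part that bears it (a point fixed in the world has none). Each returns a list of dicts, best first, with "confidence" (0 to 1); they miss things now and then, are a little off and sometimes report something else, mostly with a low value. They report only what shows in the picture. A call takes as long as a camera call. They do not tell look-alikes from the thing itself.
- r.masks_of(picture, name): "region" (480x640 bool, what is visible of it) and "position" ([column, row] in pixels, amid what is visible of it).
- r.mark_of(picture, name): "position" ([column, row] in pixels: a listed point, or the origin of a listed thing).
The state is a dict: "t": time; "joints": joint angles; "qd": joint speeds; "effort": joint torques, N m; "position": TCP position; "tool_rot": TCP orientation; "ft_force": force on the tool from outside, world axes, zero at the start; "ft_torque": the same for the moment, N m; "finger_gap": opening from 0.0 (shut) to 1.0 (fully open); "grasp_force": force on a finger pad.
Only numpy, scipy, OpenCV 4.12 (cv2) and the standard library are available. Lean on these libraries where they do the work, as an engineer would, in place of code of your own. Each camera call takes 0.05 s, during which the arm holds its last target. There are 200 camera calls.

## Working session

There is one attempt and no reset: what is moved stays moved. The work goes in short steps, Python scripts to look and compute and a tool call to move; the robot and the scene stay as the last step left them, time stands still between calls to the robot, and variables do not carry over. Pictures are saved under pics/ and viewed, at most 10 in all, crops included, and the job is handed in when it is done.

Besides the shell and the picture viewer there is one more tool, called as name(argument=value, ...) on one line, values as JSON. arm_command: Moves the arm, as the interface text tells. Its arguments: {"type":"object","properties":{"dr":{"type":"array"},"dp":{"type":"array"},"fingers":{"type":"array"}},"required":["dr","dp","fingers"]}

```bash
mkdir -p pics; cat > h.py <<'E'
from plant import r
import numpy as np, cv2
def ray(p,uv):
    K=np.array([[p["fx"],0,p["cx"]],[0,p["fy"],p["cy"]],[0,0,1]])
    n=cv2.undistortPoints(np.array([[uv]],float),K,np.array(p["D"],float))[0,0]
    T=np.array(p["pose"]); return T[:3,3],T[:3,:3]@np.array([n[0],n[1],1])
def at(p,uv,z):
    o,d=ray(p,uv); return o+d*(z-o[2])/d[2]
def px(p,X):
    K=np.array([[p["fx"],0,p["cx"]],[0,p["fy"],p["cy"]],[0,0,1]])
    T=np.linalg.inv(np.array(p["pose"])); rv=cv2.Rodrigues(T[:3,:3])[0]
    return cv2.projectPoints(np.array([X],float),rv,T[:3,3],K,np.array(p["D"],float))[0][0,0]
E
python3 - <<'E'
from h import *
np.set_printoptions(precision=4,suppress=True)
zs=dict(gauge=0,grip=.065,cursor_c=.019,clip=.008,offcut_c=.026,scrap_bin=0,fittings_bin=0,can=0,driver=0)
for c in("top","side"):
    p=r.camera(c); cv2.imwrite(f"pics/{c}0.png",p["img"]); print(c,np.array(p["pose"])[:3,3])
    for n,z in zs.items():
        for m in r.mark_of(p,n)[:4]: print(n,round(m["confidence"],2),np.round(m["position"]),at(p,m["position"],z))
s=r.get_state();print(s)
E
```

```text
top [0.3632 0.017  1.0907]
gauge 0.89 [346. 246.] [ 0.4795 -0.0433  0.    ]
grip 0.45 [383. 251.] [ 0.4629 -0.1262  0.065 ]
cursor_c 0.77 [377. 310.] [ 0.3266 -0.1193  0.019 ]
cursor_c 0.6 [365. 250.] [ 0.4695 -0.087   0.019 ]
cursor_c 0.2 [346. 248.] [ 0.4726 -0.0409  0.019 ]
clip 0.48 [332. 232.] [ 0.5135 -0.0066  0.008 ]
offcut_c 0.82 [234. 264.] [0.4282 0.2259 0.026 ]
offcut_c 0.56 [315. 247.] [0.4732 0.0323 0.026 ]
scrap_bin 0.94 [286. 169.] [0.6712 0.1113 0.    ]
fittings_bin 0.88 [381. 165.] [ 0.6882 -0.1276  0.    ]
can 0.9 [171. 229.] [0.5126 0.3909 0.    ]
driver 0.6 [487. 191.] [ 0.6288 -0.3998  0.    ]
side [ 0.1098 -0.4943  0.8356]
gauge 0.64 [310. 283.] [ 0.4678 -0.0387  0.    ]
grip 0.73 [404. 254.] [ 0.6354 -0.148   0.065 ]
grip 0.52 [329. 293.] [ 0.453 -0.118  0.065]
cursor_c 0.82 [277. 345.] [ 0.3185 -0.119   0.019 ]
cursor_c 0.76 [324. 292.] [ 0.4687 -0.0867  0.019 ]
clip 0.45 [312. 262.] [ 0.5054 -0.0039  0.008 ]
offcut_c 0.86 [226. 214.] [0.4333 0.2311 0.026 ]
offcut_c 0.72 [291. 255.] [0.4728 0.0316 0.026 ]
scrap_bin 0.7 [331. 202.] [0.6652 0.1144 0.    ]
can 0.87 [221. 171.] [0.5202 0.3934 0.    ]
driver 0.96 [488. 353.] [ 0.6232 -0.3952  0.    ]
{'t': 1.0, 'joints': array([-1.4078,  0.6284,  0.0385,  1.5174, -0.027 ,  0.9963, -0.02  ]), 'qd': array([-0.0009, -0.0008, -0.0013,  0.001 ,  0.0005, -0.0002,  0.    ]), 'effort': array([ -0.0001, -56.3288,   1.2256, -19.3787,   0.011 ,   0.0016,
         0.    ]), 'position': array([0.1474, 0.6331, 0.2503]), 'tool_rot': array([0.    , 0.1142, 0.9935, 0.    ]), 'ft_force': array([-0.3311, -0.3175, -0.2126]), 'ft_torque': array([-0.0162,  0.0291,  0.028 ]), 'grasp_force': 0.0, 'finger_gap': 0.9995025882599728}
```

View pics/top0.png

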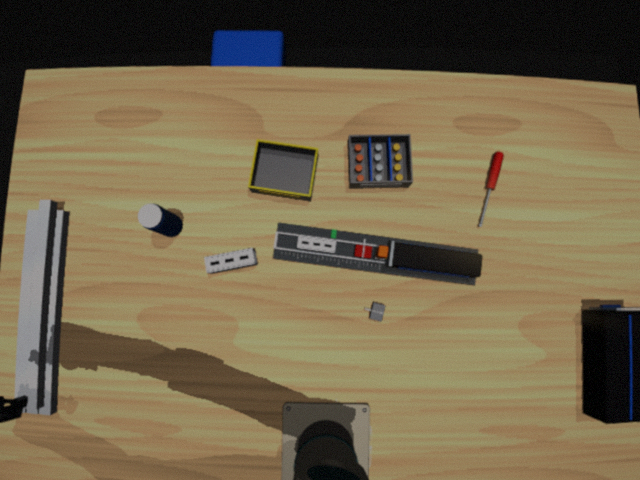

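View pics/side0.png

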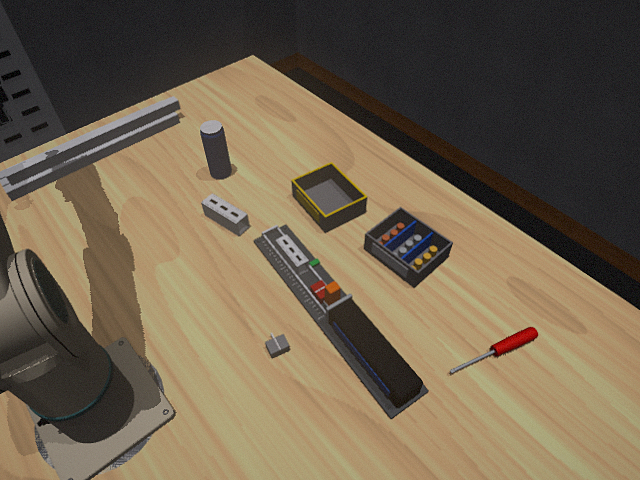

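Top view: the smaller offcut is on the track at (316,243), with the longer look-alike at (231,261). The red cursor is at (364,251) with a grey look-alike at (377,311), the grip is at (383,252), the clip at (334,233) and the yellow-rimmed bin at (285,170). Only the offcut on the track and the red cursor fit the description. I'll confirm that in one crop and refine the positions.

```bash
python3 - <<'E'
from h import *
np.set_printoptions(precision=4,suppress=True)
P=r.camera("top"); S=r.camera("side")
a=cv2.resize(P["img"][200:330,195:400],None,fx=3.8,fy=3.8,interpolation=cv2.INTER_CUBIC)
cv2.imwrite("pics/crop1.png",a[:494])
def col(p,lo,hi,box,smin=120,vmin=60):
    h=cv2.cvtColor(p["img"],cv2.COLOR_BGR2HSV); m=cv2.inRange(h,(lo,smin,vmin),(hi,255,255))
    b=np.zeros_like(m); x0,y0,x1,y1=box; b[y0:y1,x0:x1]=m[y0:y1,x0:x1]; 
    ys,xs=np.nonzero(b); return len(xs),[xs.mean(),ys.mean()],(xs.min(),xs.max(),ys.min(),ys.max())
n,c,e=col(P,45,80,(320,222,345,245)); print("clip top",n,c,e,at(P,c,.015))
n,c,e=col(S,45,80,(300,250,325,275)); print("clip side",n,c,e,at(S,c,.0115))
n,c,e=col(P,8,18,(374,240,392,262),170); print("grip top",n,c,e,at(P,c,.087))
n,c,e=col(P,0,5,(350,240,376,262),150); print("cur top",n,c,e,at(P,c,.030))
for nm,p in(("top",P),("side",S)):
  for q in("offcut_c","scrap_bin"):
    for m in r.masks_of(p,q)[:2]:
        ys,xs=np.nonzero(m["region"]); R=cv2.minAreaRect(np.c_[xs,ys].astype(np.float32)); bp=cv2.boxPoints(R)
        z=.044 if q=="offcut_c" else .056
        print(nm,q,round(m["confidence"],2),at(P if nm=="top" else S,R[0],z)); 
        if nm=="top": print(np.array([at(P,b,z)[:2] for b in bp]))
for m in r.masks_of(P,"gauge")[:1]:
    ys,xs=np.nonzero(m["region"]); R=cv2.minAreaRect(np.c_[xs,ys].astype(np.float32)); print(R,np.array([at(P,b,.008)[:2] for b in cv2.boxPoints(R)]))
# gauge from plate edge corners: sharp crop too
E
```

```text
clip top 42 [np.float64(333.26190476190476), np.float64(233.47619047619048)] (np.int64(331), np.int64(336), np.int64(230), np.int64(237)) [ 0.5083 -0.0108  0.015 ]
clip side 38 [np.float64(314.10526315789474), np.float64(261.86842105263156)] (np.int64(309), np.int64(318), np.int64(259), np.int64(265)) [ 0.5062 -0.0088  0.0115]
grip top 126 [np.float64(382.7063492063492), np.float64(251.23015873015873)] (np.int64(377), np.int64(388), np.int64(245), np.int64(257)) [ 0.4607 -0.1215  0.087 ]
cur top 157 [np.float64(362.61146496815286), np.float64(250.98726114649682)] (np.int64(354), np.int64(371), np.int64(245), np.int64(257)) [ 0.4657 -0.0812  0.03  ]
top offcut_c 0.91 [0.4768 0.0316 0.044 ]
[[ 0.4655  0.0771]
 [ 0.4982  0.0736]
 [ 0.4882 -0.0139]
 [ 0.4556 -0.0101]]
top offcut_c 0.67 [0.4336 0.2298 0.044 ]
[[0.4428 0.296 ]
 [0.4692 0.1747]
 [0.4244 0.1643]
 [0.3982 0.2849]]
top scrap_bin 0.73 [0.6545 0.1134 0.056 ]
[[0.598  0.1965]
 [0.7325 0.1838]
 [0.7122 0.0293]
 [0.5787 0.045 ]]
side offcut_c 0.98 [0.4674 0.0168 0.044 ]
side offcut_c 0.96 [0.4259 0.2137 0.044 ]
side scrap_bin 0.76 [0.6401 0.0912 0.056 ]
((377.327880859375, 254.11376953125), (208.57461547851562, 38.962162017822266), 7.823710918426514) [[ 0.4429  0.138 ]
 [ 0.5379  0.1283]
 [ 0.479  -0.3836]
 [ 0.3836 -0.3685]]
```

View pics/crop1.png

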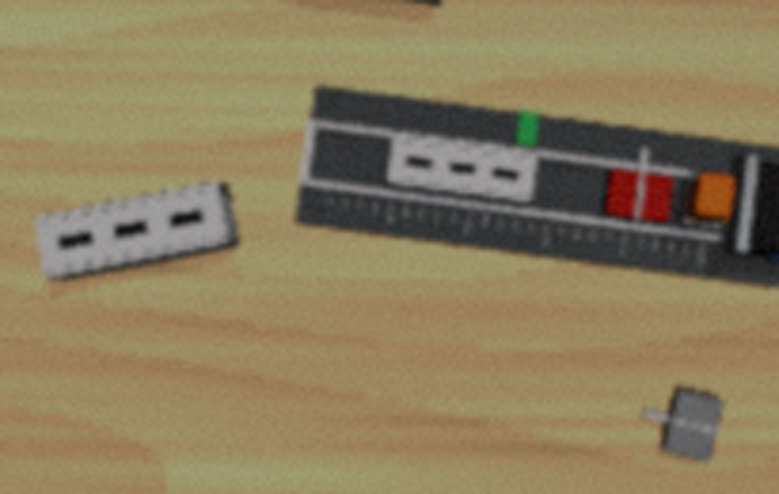

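The crop confirms it. The offcut in the track is the shorter one (about 39 px, against about 50 px for the loose one), and the red cursor is in the track behind it. The gauge's x axis is turned about 6.5° from world +y. I'll move above the offcut.

arm_command(dr=[[0,0,0],[0,0,0],[0,0,0],[0,0,0],[0,0,0],[0,0,0],[0,0,0],[0,0,0],[0,0,0],[0,0,0],[0,0,0],[0,0,0],[0,0,0],[0,0,0]], dp=[[-2.5,-1.5,0],[-4.7,-3.05,0],[-4.7,-3.05,0],[-4.7,-3.05,0],[-4.7,-3.05,0],[-4.7,-3.05,0],[-4.7,-3.05,0],[-2.3,-1.6,0],[-2.1,-4.95,0],[-2.1,-4.95,0],[-2.1,-4.95,0],[-2.1,-4.95,0],[-2.1,-4.95,0],[-2.1,-4.95,0]], fingers=[-1,-1,-1,-1,-1,-1,-1,-1,-1,-1,-1,-1,-1,-1])

```text
t: 3.1
position: [0.476, 0.0303, 0.2506]
tool_rot: [0.0, 0.114, 0.993, 0.0]
ft_force: [-0.0, -0.2, 0.0]
finger_gap: 1.002
grasp_force: 0.0
```

arm_command(dr=[[0,0,1],[0,0,1],[0,0,1],[0,0,1],[0,0,1],[0,0,1],[0,0,1],[0,0,1],[0,0,0.34],[0,0,0]], dp=[[0,0,1.5],[0,0,1.5],[0,0,1.5],[0,0,1.5],[0,0,1.5],[0,0,1.5],[0,0,1],[0,0,1],[0,0,0],[0,0,0]], fingers=[-1,-1,-1,-1,-1,-1,-1,-1,-1,-1])

```text
t: 4.35
position: [0.4758, 0.0321, 0.1403]
tool_rot: [0.0, 0.746, 0.666, -0.0]
ft_force: [0.1, 0.4, -0.5]
finger_gap: 1.001
grasp_force: 0.0
```

```bash
cat >> h.py <<'E'
from scipy.spatial.transform import Rotation as Ro
def go(X):
    s=r.get_state(); q=s["tool_rot"]; R=Ro.from_quat([q[1],q[2],q[3],q[0]])
    y=R.apply([0,1,0]); print("t",s["t"],"pos",s["position"].round(4),"yaw(y)",np.degrees(np.arctan2(y[1],y[0])).round(2),"z",R.apply([0,0,1]).round(3),"j",s["joints"].round(2),"f",s["ft_force"].round(1))
    print("dp cm",(R.inv().apply(np.array(X)-s["position"])*100).round(2))
E
python3 - <<'E'
from h import *
P=r.camera("top")
print(at(P,(316.6,243.9),.044))
go([.4765,.0316,.040])
E
```

```text
[0.47875072 0.02871397 0.044     ]
t 4.4 pos [0.4759 0.0321 0.1404] yaw(y) -6.42 z [ 0. -0. -1.] j [-0.4   0.6   0.41  2.1  -0.46  0.53  0.24] f [-0.6 -0.7  0.1]
dp cm [-0.04  0.07 10.04]
```

arm_command(dr=[[0,0,0],[0,0,0],[0,0,0],[0,0,0],[0,0,0],[0,0,0],[0,0,0],[0,0,0],[0,0,0],[0,0,0],[0,0,0],[0,0,0],[0,0,0],[0,0,0]], dp=[[0,0.1,2],[0,0,2.5],[0,0,2.5],[0,0,2],[0,0,1],[0,0,0],[0,0,0],[0,0,0],[0,0,0],[0,0,0],[0,0,0],[0,0,0],[0,0,0],[0,0,0]], fingers=[-0.6,-0.6,-0.6,-0.6,-0.6,-0.6,1,1,1,1,1,1,1,1])

```text
t: 6.15
position: [0.4772, 0.0319, 0.0412]
tool_rot: [0.0, 0.746, 0.666, 0.001]
ft_force: [-0.9, 0.5, 5.1]
finger_gap: 0.339
grasp_force: 60.4
```

arm_command(dr=[[0,0,0],[0,0,0],[0,0,0],[0,0,0],[0,0,0],[0,0,0],[0,0,0],[0,0,0],[0,0,0],[0,0,0],[0,0,0],[0,0,0]], dp=[[0,0,-1],[0,0,-2],[0,0,-3],[0,0,-3],[0,0,-2],[2,3,0],[2,4,0],[2,4,0],[2,4,0],[2,3,0],[0,0,0],[0,0,0]], fingers=[1,1,1,1,1,1,1,1,1,1,1,1])

```text
t: 7.65
position: [0.6655, 0.1102, 0.1502]
tool_rot: [-0.0, 0.746, 0.666, -0.001]
ft_force: [-0.3, 0.2, -1.4]
finger_gap: 0.34
grasp_force: 59.7
```

```bash
python3 - <<'E'
from h import *
P=r.camera("top");S=r.camera("side")
print(at(P,(284.3,170.5),.056))
h=cv2.cvtColor(P["img"],cv2.COLOR_BGR2HSV); m=cv2.inRange(h,(22,150,90),(35,255,255)); m[:120]=0;m[215:]=0;m[:,:240]=0;m[:,330:]=0
ys,xs=np.nonzero(m); R=cv2.minAreaRect(np.c_[xs,ys].astype(np.float32)); print(len(xs),at(P,R[0],.056),[at(P,b,.056)[:2].round(3) for b in cv2.boxPoints(R)])
cv2.imwrite("pics/bin.png",np.hstack([cv2.resize(P["img"][130:280,240:400],(400,375)),cv2.resize(S["img"][150:300,240:400],(400,375))]))
go([.668,.113,.041])
E
```

```text
[0.65139058 0.10966302 0.056     ]
305 [0.65886347 0.11300026 0.056     ] [array([0.61 , 0.198]), array([0.735, 0.181]), array([0.709, 0.028]), array([0.585, 0.047])]
t 7.75 pos [0.6656 0.1099 0.1505] yaw(y) -6.58 z [-0.001 -0.    -1.   ] j [-0.47  0.82  0.48  1.54 -0.45  0.89  0.05] f [0.8 0.3 0.1]
dp cm [ 0.34  0.21 10.95]
```

View pics/bin.png

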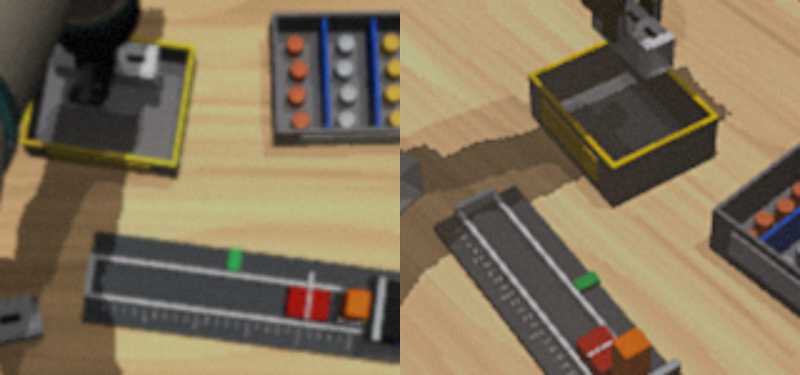

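The crops show the offcut held over the bin and the track clear, with the cursor unmoved. The rim centre comes out at about (0.661, 0.112). I'll lower the offcut, open partway and retreat.

arm_command(dr=[[0,0,0],[0,0,0],[0,0,0],[0,0,0],[0,0,0],[0,0,0],[0,0,0],[0,0,0],[0,0,0],[0,0,0],[0,0,0],[0,0,0],[0,0,0],[0,0,0],[0,0,0],[0,0,0]], dp=[[0.2,-0.4,2],[0,0,3],[0,0,3],[0,0,2],[0,0,0.8],[0,0,0.2],[0,0,0],[0,0,0],[0,0,0],[0,0,0],[0,0,0],[0,0,-1],[0,0,-2.5],[0,0,-4],[0,0,-4],[0,0,0]], fingers=[1,1,1,1,1,1,1,-0.2,-0.2,-0.2,-0.2,-0.2,-0.2,-0.2,-0.2,-0.2])

```text
t: 9.75
position: [0.6657, 0.1131, 0.1599]
tool_rot: [0.002, 0.746, 0.666, 0.003]
ft_force: [-0.3, -0.1, -0.5]
finger_gap: 0.601
grasp_force: 0.0
```

```bash
python3 - <<'E'
from h import *
P=r.camera("top");S=r.camera("side")
for p in(P,S):
    for m in r.mark_of(p,"offcut_c"): print(m["confidence"],at(p,m["position"],.022))
    for m in r.mark_of(p,"grip")[:2]: print("grip",m["confidence"],at(p,m["position"],.065))
g=np.array([.4607,-.1215]); go([*g,.15])
h=cv2.cvtColor(S["img"],cv2.COLOR_BGR2HSV); m=cv2.inRange(h,(8,170,60),(18,255,255)); m[:270]=0;m[310:]=0;m[:,:315]=0;m[:,350:]=0
ys,xs=np.nonzero(m); print(len(xs),xs.mean(),ys.mean(), [px(S,(g[0],g[1],z)).round(1) for z in(.06,.065,.087)],xs.min(),xs.max(),ys.min(),ys.max())
cv2.imwrite("pics/side2.png",np.hstack([cv2.resize(S["img"][150:270,240:400],(400,300)),cv2.resize(S["img"][210:330,250:410],(400,300))]))
E
```

```text
0.86 [0.43110044 0.22727634 0.022     ]
grip 0.59 [ 0.46242836 -0.12595165  0.065     ]
0.79 [0.4422196  0.24404988 0.022     ]
0.69 [0.66688343 0.10887346 0.022     ]
0.56 [0.50285986 0.36703357 0.022     ]
0.29 [0.63459222 0.09346527 0.022     ]
grip 0.56 [ 0.46107761 -0.12190428  0.065     ]
grip 0.3 [ 0.47527222 -0.04100715  0.065     ]
t 10.05 pos [0.6622 0.1133 0.1541] yaw(y) -6.51 z [-0.002 -0.    -1.   ] j [-0.48  0.82  0.48  1.54 -0.45  0.9   0.05] f [-0.5 -1.   0.7]
dp cm [-25.61 -17.36   0.46]
184 331.8804347826087 290.8858695652174 [array([333.1, 293.3]), array([333.1, 291.9]), array([333.3, 285.6])] 319 339 281 304
```

View pics/side2.png

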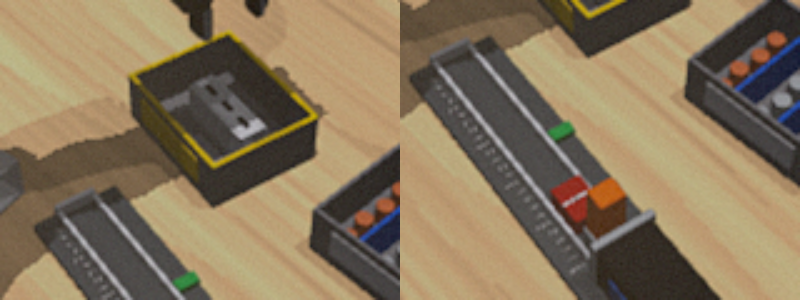

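The offcut lies flat in the bin and is released. Grip is at about (0.461, -0.122), so I'll go above it.

arm_command(dr=[[0,0,0],[0,0,0],[0,0,0],[0,0,0],[0,0,0],[0,0,0],[0,0,0],[0,0,0],[0,0,0]], dp=[[-2,-1.3,0],[-4,-2.7,0],[-4,-2.7,0],[-4,-2.7,0],[-4,-2.7,0],[-4,-2.7,0],[-3.7,-2.5,0],[0,0,0],[0,0,0]], fingers=[-0.6,-0.6,-0.6,-0.6,-0.6,-0.6,-0.6,-0.6,-0.6])

```text
t: 11.18
position: [0.4625, -0.1221, 0.155]
tool_rot: [-0.0, 0.746, 0.666, 0.0]
ft_force: [-0.2, -0.4, -1.0]
finger_gap: 0.798
grasp_force: 0.0
```

```bash
python3 - <<'E'
from h import *
go([.461,-.1225,.066])
E
```

```text
t 11.175 pos [ 0.4625 -0.1221  0.155 ] yaw(y) -6.5 z [-0.  0. -1.] j [-0.09  0.57  0.42  2.09 -0.43  0.56  0.53] f [-0.2 -0.4 -1. ]
dp cm [-0.06 -0.14  8.9 ]
```

arm_command(dr=[[0,0,0],[0,0,0],[0,0,0],[0,0,0],[0,0,0],[0,0,0],[0,0,0],[0,0,0],[0,0,0],[0,0,0],[0,0,0],[0,0,0]], dp=[[0,-0.1,2],[0,0,2.5],[0,0,2.3],[0,0,1.5],[0,0,0.6],[0,0,0],[0,0,0],[0,0,0],[0,0,0],[0,0,0],[0,0,0],[0,0,0]], fingers=[-0.6,-0.6,-0.6,-0.6,-0.6,-0.6,0.3,1,1,1,1,1])

```text
t: 12.68
position: [0.4604, -0.1223, 0.0669]
tool_rot: [-0.0, 0.746, 0.666, -0.0]
ft_force: [-1.8, 0.4, 5.7]
finger_gap: 0.299
grasp_force: 59.4
```

The grip is held (opening about 26 mm). I'll pull slowly to just short of the estimated 84 mm.

arm_command(dr=[[0,0,0],[0,0,0],[0,0,0],[0,0,0],[0,0,0],[0,0,0],[0,0,0],[0,0,0],[0,0,0],[0,0,0],[0,0,0],[0,0,0],[0,0,0],[0,0,0],[0,0,0],[0,0,0],[0,0,0],[0,0,0],[0,0,0],[0,0,0]], dp=[[0.2,0,0],[0.4,0,0],[0.4,0,0],[0.4,0,0],[0.4,0,0],[0.5,0,0],[0.5,0,0],[0.5,0,0],[0.5,0,0],[0.5,0,0],[0.5,0,0],[0.5,0,0],[0.5,0,0],[0.5,0,0],[0.5,0,0],[0.5,0,0],[0.4,0,0],[0.2,0,0],[0,0,0],[0,0,0]], fingers=[1,1,1,1,1,1,1,1,1,1,1,1,1,1,1,1,1,1,1,1])

```text
t: 15.18
position: [0.4691, -0.0452, 0.0669]
tool_rot: [0.0, 0.746, 0.665, -0.001]
ft_force: [-4.2, -3.8, 7.2]
finger_gap: 0.297
grasp_force: 59.6
```

```bash
cat > m.py <<'E'
from h import *
import sys
P=r.camera("top");S=r.camera("side")
th=np.radians(6.5); gx=np.array([np.sin(th),np.cos(th)]); gy=np.array([-np.cos(th),np.sin(th)]); O=np.array([.4703,-.0370])
def G(p,uv,z): d=at(p,uv,z)[:2]-O; return np.round([d@gx*1000,d@gy*1000],1)
def W(x,y,z): q=O+gx*x+gy*y; return [q[0],q[1],z]
for n,p in(("top",P),("side",S)):
    h=cv2.cvtColor(p["img"],cv2.COLOR_BGR2HSV); c=px(p,W(.031,-.034,.012)).astype(int)
    B=np.zeros(h.shape[:2],np.uint8); B[c[1]-30:c[1]+30,c[0]-40:c[0]+40]=1
    for nm,lo,hi,s,z in(("clip",45,80,100,.015 if n=="top" else .0115),("red",0,5,150,.030)):
        ys,xs=np.nonzero(cv2.inRange(h,(lo,s,50),(hi,255,255))*B)
        if len(xs): print(n,nm,len(xs),xs.mean(),ys.mean(),G(p,(xs.mean(),ys.mean()),z))
    for q in r.mark_of(p,"cursor_c")[:3]: print(n,"cursor_c",round(q["confidence"],2),G(p,q["position"],.019))
    for q in r.mark_of(p,"clip")[:2]: print(n,"clip",round(q["confidence"],2),G(p,q["position"],.008))
    a=p["img"][c[1]-28:c[1]+28,c[0]-28:c[0]+28]; (A:=globals().setdefault("A",[])).append(cv2.resize(a,(400,400),interpolation=cv2.INTER_CUBIC))
cv2.imwrite(sys.argv[1],np.hstack(A)); s=r.get_state(); d=s["position"][:2]-O; print("tcp gauge",d@gx,d@gy); go(s["position"])
E
python3 m.py pics/p1.png
```

```text
top cursor_c 0.56 [-99.7 131. ]
top clip 0.57 [427.2   2. ]
side cursor_c 0.64 [ 167.7 -172.3]
side cursor_c 0.58 [-97.4 142.6]
side cursor_c 0.43 [26.9 -1.9]
tcp gauge -0.008291220026652734 0.00028171784361347596
t 15.475 pos [ 0.4691 -0.0452  0.0669] yaw(y) -6.56 z [-0.001 -0.001 -1.   ] j [-0.16  0.72  0.29  2.15 -0.59  0.34  0.51] f [-4.4 -4.9  7.1]
dp cm [0. 0. 0.]
```

View pics/p1.png

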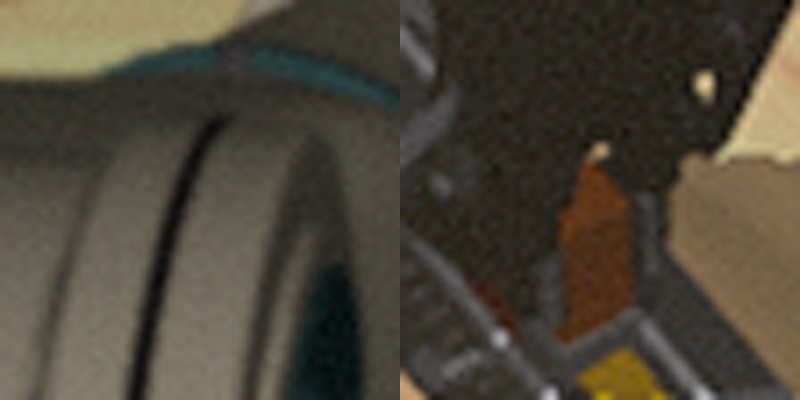

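The arm hides the cursor from both cameras: p1.png shows only the link in the top view and the orange grip in the side view. The draw-bar is out 77.6 mm by TCP travel. I'll go to about 83 mm, hold for over a second, ease home, then check in view.

arm_command(dr=[[0,0,0],[0,0,0],[0,0,0],[0,0,0],[0,0,0],[0,0,0],[0,0,0],[0,0,0],[0,0,0],[0,0,0],[0,0,0],[0,0,0],[0,0,0],[0,0,0]], dp=[[0.2,0,0],[0.2,0,0],[0.1,0,0],[0.05,0,0],[0,0,0],[0,0,0],[0,0,0],[0,0,0],[0,0,0],[0,0,0],[0,0,0],[0,0,0],[0,0,0],[0,0,0]], fingers=[1,1,1,1,1,1,1,1,1,1,1,1,1,1])

```text
t: 17.23
position: [0.4696, -0.0402, 0.0669]
tool_rot: [0.0, 0.747, 0.665, -0.001]
ft_force: [-4.0, -4.4, 7.8]
finger_gap: 0.296
grasp_force: 59.6
```

arm_command(dr=[[0,0,0],[0,0,0],[0,0,0],[0,0,0],[0,0,0],[0,0,0],[0,0,0],[0,0,0],[0,0,0],[0,0,0],[0,0,0],[0,0,0],[0,0,0],[0,0,0],[0,0,0],[0,0,0],[0,0,0],[0,0,0],[0,0,0],[0,0,0]], dp=[[-0.2,0,0],[-0.4,0,0],[-0.5,0,0],[-0.5,0,0],[-0.5,0,0],[-0.5,0,0],[-0.5,0,0],[-0.5,0,0],[-0.5,0,0],[-0.5,0,0],[-0.5,0,0],[-0.5,0,0],[-0.5,0,0],[-0.5,0,0],[-0.5,0,0],[-0.5,0,0],[-0.5,0,0],[-0.4,0,0],[-0.2,0,0],[0,0,0]], fingers=[1,1,1,1,1,1,1,1,1,1,1,1,1,1,1,1,1,1,1,1])

```text
t: 19.73
position: [0.4603, -0.1224, 0.0669]
tool_rot: [-0.002, 0.746, 0.666, 0.001]
ft_force: [-1.9, 5.7, 8.4]
finger_gap: 0.299
grasp_force: 59.7
```

arm_command(dr=[[0,0,0],[0,0,0],[0,0,0],[0,0,0],[0,0,0],[0,0,0],[0,0,0],[0,0,0],[0,0,0],[0,0,0],[0,0,0],[0,0,0],[0,0,0],[0,0,0],[0,0,0]], dp=[[0,0,0],[0,0,0],[0,0,0],[0,0,0],[0,0,-1],[0,0,-3],[0,0,-4],[0,0,-2],[-3,0,0],[-5,0,0],[-5,0,0],[-4,0,0],[-3,0,0],[0,0,0],[0,0,0]], fingers=[0.2,-0.2,-0.6,-0.6,-0.6,-0.6,-0.6,-0.6,-0.6,-0.6,-0.6,-0.6,-0.6,-0.6,-0.6])

```text
t: 21.6
position: [0.4381, -0.3225, 0.1665]
tool_rot: [-0.0, 0.746, 0.666, 0.0]
ft_force: [-0.2, 0.3, 0.8]
finger_gap: 0.8
grasp_force: 0.0
```

```bash
python3 m.py pics/p2.png
```

```text
top clip 39 333.15384615384613 232.53846153846155 [ 30.9 -37. ]
top red 160 332.14375 246.94375 [28.9 -0.3]
top cursor_c 0.61 [-106.4  132.3]
top cursor_c 0.57 [29.5  0.5]
top clip 0.48 [ 36.9 -36.5]
side clip 35 315.2857142857143 262.0571428571429 [ 30.2 -34.4]
side red 160 301.175 265.80625 [27.2  4. ]
side cursor_c 0.71 [-100.4  141.9]
side cursor_c 0.54 [21.1 -5.1]
side clip 0.51 [ 36.4 -24.4]
tcp gauge -0.2875025123241575 -0.0006214724208795613
t 21.9 pos [ 0.4384 -0.3227  0.1663] yaw(y) -6.44 z [-0.  0. -1.] j [ 0.31  0.63  0.42  1.91 -0.39  0.69  0.85] f [-0.9  0.5 -0.2]
dp cm [0. 0. 0.]
```

View pics/p2.png

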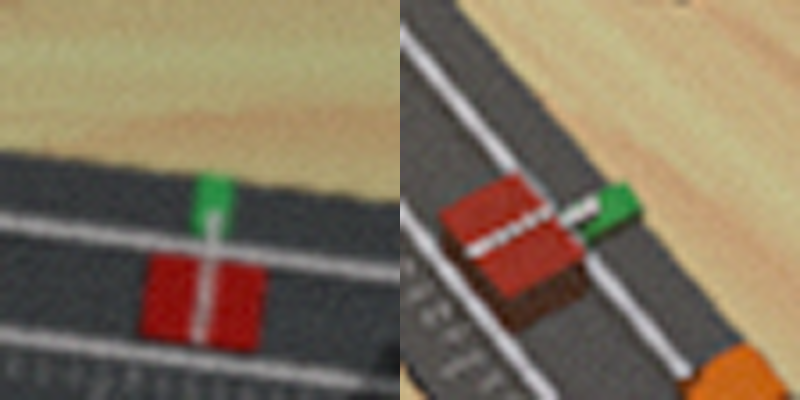

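The pointer sits about mid-clip: top view pointer tip (213,215) against clip centre (213,205), measured offset about 1–2 mm. I'll check that the grip is home, then hand in.

```bash
python3 - <<'E'
from h import *
P=r.camera("top"); h=cv2.cvtColor(P["img"],cv2.COLOR_BGR2HSV)[240:262,374:392]
ys,xs=np.nonzero(cv2.inRange(h,(8,170,60),(18,255,255))); print(len(xs),xs.mean()+374,ys.mean()+240,"was 382.7 251.2")
if abs(xs.mean()+374-382.7)<1: print(r.sign_off())
E
```

```text
113 382.8141592920354 250.69911504424778 was 382.7 251.2
the job is handed in; nothing more can be done
None
```

The job is handed in: the offcut is in the scrap bin, the cursor pointer is within about 1–2 mm of the clip's middle, and the draw-bar is back home without snapping; the judge returned no verdict.

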